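Load a castor wheel into the spring magazine

ROBOT

A 6-joint arm with a two-finger parallel gripper is mounted at the origin on the work surface. World frame = base frame: x ahead of the robot, y to its left, z up, the work surface at z = 0. Lengths are in m, angles in degrees, forces in N, time in s.
With the tool pointing down it reaches from about 0.35 to 0.875 m from the base axis. Payload 4.2 kg.
Tool frame: the origin (TCP) lies midway between the tips of the shut fingers; the grasp point (between the pads) lies 19 mm behind it; z points along the fingers, y is the line along which they close (so a half turn about z gives the same grasp; the last joint's range is limited). The gripper opens to 87 mm and grips with 3 to 60 N. Pads are 19 mm wide; open, the fingers measure 117 mm over their backs; the gripper's body (75 mm by 190 mm) begins 51 mm behind the grasp point.
Start: joints at [-55.944, 22.042, 0.453, 0, -68.411, -14.817], TCP at [0.206, -0.59, 0.223] pointing down, gripper open.
Joint ranges: [-179.83, 179.83], [-69.29, 118.12], [-61.27, 80.66], [-181.25, 117.63], [-171.15, -9.14], [-177.46, 177.46]. Speed limits (degrees/s): [159.86, 159.86, 180, 180, 180, 180].

INTERFACE

Orientations are given as [roll, pitch, yaw] about the fixed x, y, z axes, in that order (R = Rz(yaw) Ry(pitch) Rx(roll)).
In Python, from workcell import env gives the robot as it stands. The module is installed in compiled form; this text tells all that it offers. Calls block until the motion is done:
- env.goto(position, orientation): joint-space move of the TCP to a pose.
- env.move_straight(position, rotation=None, rate=0.15, force_limit=None): straight line of the TCP; rotation=None keeps the orientation; rate is the mean speed in m/s. With force_limit (N) it stops when the force on the tool has changed by that much, and returns True; else False.
- env.set_joints(angles): joint-space move.
- env.gripper_to(opening, grasp_force=None): opening from 0.0 (shut) to 1.0 (fully open); grasp_force is the grip in N (None keeps the last); returns when the fingers have stopped.
- env.dwell(seconds).
- env.inverse_kinematics(position, orientation): joint angles nearest the present ones, or None.
- env.read_state(): the state.
- env.grab_frame(name): name is "scene" or "top" or "wrist"; returns a dict with "image" (420x560x3 uint8, blue, green, red), "fx", "fy", "cx", "cy" (pixels), "D" ([k1, k2, p1, p2, k3] as OpenCV has them; the pictures are not rectified), "position" and "orientation" of the camera in the world. Camera axes: x right, y up, looking along -z (the intrinsics and any distortion apply to the point x, -y, -z); pixel columns grow to the right and rows downward; lengths in m; the calibration is good to about 2 mm. A picture is of the moment at which its call begins. There is no depth.
A pose or a line that the arm cannot do raises env.Unreachable and nothing moves.
- env.close_job(): hands the job in; it is judged then, once.
Trained networks look in a picture, given as the dict that the camera call returned (one of the last four; its "shot" number tells which), for a name from the list of things; names that differ only in an ending like _2 or _b are one class to them, and where a whole thing is asked for, a point or a joint stands for the part that bears it (a point fixed in the world has none). Each returns a list of dicts, best first, with "score" (0 to 1); they miss things now and then, are a little off and sometimes report something else, mostly with a low value. They report only what shows in the picture. A call takes as long as a camera call. They do not tell look-alikes from the thing itself.
- env.search_frame(picture, thing): "xyz" ([x, y, z] in m, in world coordinates, good to about 4 mm: the middle of the surface that is visible of it).
- env.trace(picture, thing): "mask" (420x560 bool, what is visible of it).
The state is a dict: "clock": time; "joint_positions": joint angles; "qvel": joint speeds; "joint_torque": joint torques, N m; "position": TCP position; "tool_rot": TCP orientation; "force": force on the tool from outside, world axes, zero at the start; "wrist_torque": the same for the moment, N m; "opening": opening from 0.0 (shut) to 1.0 (fully open); "finger_force": force on a finger pad.
Only numpy, scipy, OpenCV 4.12 (cv2) and the standard library are available. Lean on these libraries where they do the work, as an engineer would, in place of code of your own. Each camera call takes 0.05 s, during which the arm holds its last target. There are 200 camera calls.

TASK

Take the loose middle-sized castor wheel from the bench, lay it flat in the mouth of the spring-loaded wheel magazine on top of the wheel that is already in there, and push the pile down until the two catches snap shut over the new wheel. Let go and leave both wheels lying flat in the magazine, held down by the catches.

Things in the scene. Friction and masses are not known exactly. Their poses are not given: they have to be found in the camera images.
- wheel: The loose castor wheel to load: black rubber disc with grey core and steel hub, diameter 60 mm, 30 mm thick, about 0.12 kg, lying flat on the bench. Origin at its centre (15 mm up at the start), z along the axle, both faces alike. A smaller wheel (diameter 40 mm) and a larger one (84 mm) of the same make lie near it and are not wanted.
- magazine: Fixed spring magazine: grey base 140 (x) x 104 (y) x 12 mm; 4 steel rods on the diagonals guide the pile (2.5 mm clearance), flared above 98 mm, 122 mm high. On its +x and -x sides, brackets (116 mm high) carry two-pronged spring catches: ramps falling inward from 119 to 95 mm, flat underside at 91.5 mm, 42 mm between tips. Origin: base underside centre, on the pile's axis, z up.
- wheel_in: The wheel already in the magazine, just like the loose one, origin at its centre; top 90 mm above the bench, just under the catches. A second wheel laid in the mouth rests on the ramps, underside about 103 mm and top about 133 mm high. Pushing its middle down slowly (5 to 15 N; more in a fast jab) spreads the catches; they snap shut over it once its top is below 91.5 mm.
- platform (a joint): Travel of the sprung platform under the pile, m: 0 at the top stop (platform 60 mm above the bench, one wheel), 0.036 at the bottom stop. Two wheels held under the catches: about 0.029. The spring gives 4 N at the top, 9.5 N at the bottom. Pressed right down, the new wheel's top is 84 mm above the bench; let go, the pile rises to the catches.
Not all that is in view belongs to the job. Leave any green look-alike of the wheel_in alone.

How it is judged (in metres and radians):
At the end, for the whole second after the job is handed in: Both 60 mm wheels lie in the magazine within 10 mm of its axis and flat within 10 degrees, the new one on top with its centre 60 to 83 mm above the bench (held under the catches, about 76 mm), the other below it with its centre under 53 mm, the platform more than 20 mm down, everything at rest (horizontal distance between each of wheel, wheel_in and magazine below 0.01 m and z of wheel in the frame of magazine between 0.06 and 0.083 m and angle between the z axis of each of wheel, wheel_in and the z axis of magazine, either way round below 0.17 rad and z of wheel_in in the frame of magazine below 0.053 m and value of joint platform above 0.02 m and linear speed of wheel below 0.02 m/s); the robot touches nothing.
It also fails if it takes over 43 s, if anything falls off the work surface, if the arm or the gripper's body presses on something with over 40 N, if the wrist force passes 120 N, or if a joint passes its speed limit or range.

## Working session

There is one attempt and no reset: what is moved stays moved. The work goes in short steps, each a Python script; the robot and the scene stay as the last script left them, time stands still between calls to the robot, and variables do not carry over. Pictures are saved under pics/ and viewed, at most 10 in all, crops included, and the job is handed in when it is done.

```bash
mkdir -p pics
cat > h.py <<'E'
import numpy as np, cv2
from scipy.spatial.transform import Rotation as R
from workcell import env
def ray(f,uv):
    K=np.array([[f["fx"],0,f["cx"]],[0,f["fy"],f["cy"]],[0,0,1]])
    p=cv2.undistortPoints(np.array([[uv]],float),K,np.array(f["D"],float))[0,0]
    Rm=rot(f["orientation"])
    return np.array(f["position"]),Rm@np.array([p[0],-p[1],-1])
def rot(o):
    o=np.array(o,float)
    return o if o.shape==(3,3) else R.from_euler('xyz',o,degrees=True).as_matrix()
def atz(f,uv,z):
    o,d=ray(f,uv); return o+d*(z-o[2])/d[2]
def proj(f,P):
    K=np.array([[f["fx"],0,f["cx"]],[0,f["fy"],f["cy"]],[0,0,1]])
    q=(np.atleast_2d(P)-np.array(f["position"]))@rot(f["orientation"]); q=q*[1,-1,-1]
    return cv2.projectPoints(q.astype(float),np.zeros(3),np.zeros(3),K,np.array(f["D"],float))[0][:,0]
E
python3 - <<'E'
from h import *
ims=[]
for n in("top","scene"):
    f=env.grab_frame(n); cv2.imwrite(f"pics/{n}0.png",f["image"])
    print(n,f["position"],f["orientation"],f["fx"])
    for t in("wheel","wheel_in","magazine"):
        print(t,[(np.round(d["xyz"],3).tolist(),round(d["score"],2)) for d in env.search_frame(f,t)])
        for d in env.trace(f,t)[:4]:
            m=d["mask"]; ys,xs=np.nonzero(m); c=(xs.mean(),ys.mean())
            print("   mask",round(d["score"],2),np.round(c,1),m.sum(),xs.min(),xs.max(),ys.min(),ys.max(),atz(f,c,0.03).round(3))
s=env.read_state();print(s["clock"],s["position"],s["tool_rot"],s["force"])
E
```

```text
top [0.41345793 0.01087653 0.93008381] [ 10.60715897   1.00749964 -88.48533887] 401.43690620160913
wheel [([0.453, -0.053, 0.033], 0.63)]
   mask 0.71 [311.1 265.5] 592 298 324 252 279 [ 0.451 -0.052  0.03 ]
wheel_in [([0.695, 0.245, 0.034], 0.83), ([0.552, 0.226, 0.091], 0.62)]
   mask 0.78 [185.4 157.5] 590 172 199 144 171 [0.694 0.244 0.03 ]
   mask 0.59 [183.3 214.7] 663 169 199 201 229 [0.559 0.24  0.03 ]
magazine [([0.54, 0.208, 0.014], 0.93)]
   mask 0.68 [191.5 219.7] 2293 158 218 182 254 [0.548 0.221 0.03 ]
scene [ 1.06137362 -0.56956315  0.5798858 ] [56.50493611 -0.54103391 41.96213758] 507.10030026693903
wheel [([0.461, -0.06, 0.03], 0.66)]
   mask 0.63 [227.7 234.6] 865 212 243 219 250 [ 0.47  -0.069  0.03 ]
wheel_in [([0.553, 0.205, 0.085], 0.88), ([0.552, 0.212, 0.032], 0.73), ([0.702, 0.233, 0.032], 0.57)]
   mask 0.87 [421.4 219.3] 732 406 437 206 233 [0.71  0.223 0.03 ]
   mask 0.82 [356.1 172.1] 548 344 372 159 185 [0.504 0.294 0.03 ]
magazine [([0.559, 0.209, 0.022], 0.64)]
   mask 0.6 [356.  187.7] 3294 317 392 144 221 [0.545 0.236 0.03 ]
0.7 [ 0.20598033 -0.59007609  0.22258725] [-1.79996678e+02  2.85108289e-04 -1.60759270e+02] [-0.349877   -0.12252366  0.71198229]
```

View pics/top0.png

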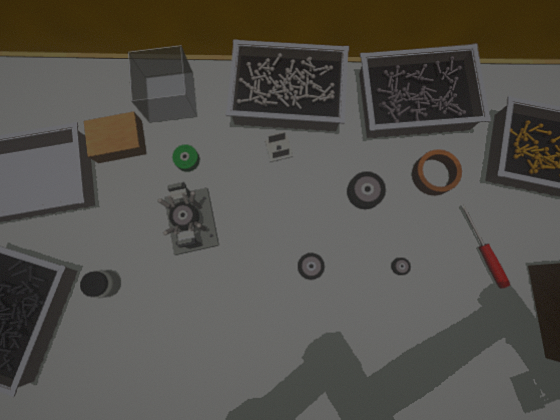

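View pics/scene0.png

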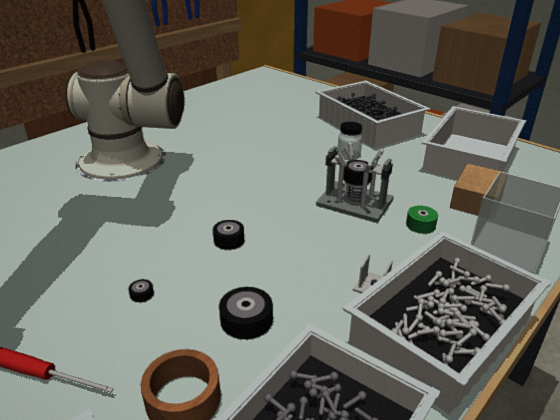

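The top view shows the 60 mm wheel at about (311,266), between the small one at (401,266) and the large one at (367,190). The magazine is at about (190,220), turned roughly 10°, and the green decoy is at (185,157). The scene view agrees. Next I take wrist views over the magazine and the wheel.

Run:
```python
from h import *
f=env.grab_frame("top")
c=[atz(f,p,0.012) for p in((208,190),(217,245),(172,253))]
print(np.round(c,3), np.degrees(np.arctan2(*(c[0]-c[1])[[1,0]])), "bottle",atz(f,(94,284),.1))
cv2.imwrite("pics/crop.png",cv2.resize(f["image"][170:270,130:240],None,fx=5,fy=5,interpolation=cv2.INTER_CUBIC))
for n,p in(("mag",[.50,.21,.33]),("wheel",[.42,-.054,.25])):
    env.goto(p,[180,0,-170])
    f=env.grab_frame("wrist"); cv2.imwrite(f"pics/w_{n}.png",f["image"])
    print(n,f["position"],f["orientation"],env.read_state()["joint_positions"])
    np.savez(f"w_{n}.npz",**{k:np.array(f[k]) for k in("image","fx","fy","cx","cy","D","position","orientation")})
    for t in("wheel","wheel_in","magazine"):
        print(t,[(np.round(d["xyz"],3).tolist(),round(d["score"],2)) for d in env.search_frame(f,t)])
        for d in env.trace(f,t)[:3]:
            m=d["mask"]; ys,xs=np.nonzero(m); c=(xs.mean(),ys.mean())
            print("   mask",round(d["score"],2),np.round(c,1),m.sum(),xs.min(),xs.max(),ys.min(),ys.max(),atz(f,c,0.03).round(3),atz(f,c,0.09).round(3))
print(env.read_state()["clock"])
```

```text
[[0.622 0.19  0.012]
 [0.493 0.162 0.012]
 [0.472 0.264 0.012]] 12.314848680780228 bottle [0.39973912 0.39506762 0.1       ]
mag [0.42950904 0.19726925 0.49152074] [-1.52179560e+01 -2.94798533e-02  9.99016229e+01] [ 3.98590100e+01  1.06128229e+01 -2.48336454e-01  1.70277301e-03
 -7.91538822e+01 -1.19916788e+02]
wheel [([0.451, -0.04, 0.028], 0.75)]
   mask 0.55 [ 94.8 104.8] 2020 68 121 81 128 [ 0.45  -0.044  0.03 ] [ 0.447 -0.012  0.09 ]
wheel_in [([0.714, 0.25, 0.029], 0.67), ([0.545, 0.225, 0.092], 0.57)]
   mask 0.98 [290.7 224.2] 1959 266 316 198 249 [0.563 0.231 0.03 ] [0.546 0.227 0.09 ]
   mask 0.92 [285.8 321.8] 443 267 304 315 330 [0.713 0.251 0.03 ] [0.676 0.244 0.09 ]
magazine [([0.528, 0.225, 0.022], 0.9)]
   mask 0.6 [290.  211.4] 6323 249 328 157 282 [0.546 0.227 0.03 ] [0.531 0.223 0.09 ]
wheel [ 0.35007099 -0.06580551  0.41210043] [-1.53267001e+01 -3.27970197e-02  9.99962362e+01] [ 1.49248461e+01  6.19159748e-01 -2.29284743e+01  1.11908896e-02
 -6.63702153e+01 -9.48592548e+01]
wheel [([0.446, -0.051, 0.03], 0.73)]
   mask 0.64 [280. 210.] 2321 254 305 182 237 [ 0.447 -0.052  0.03 ] [ 0.432 -0.054  0.09 ]
   mask 0.43 [447.4 273.9] 278 438 457 266 281 [0.49  0.159 0.03 ] [0.468 0.123 0.09 ]
wheel_in []
magazine [([0.496, 0.171, 0.011], 0.59)]
   mask 0.84 [447.4 273.9] 241 438 457 267 281 [0.49  0.159 0.03 ] [0.468 0.123 0.09 ]
5.575
```

View pics/w_mag.png

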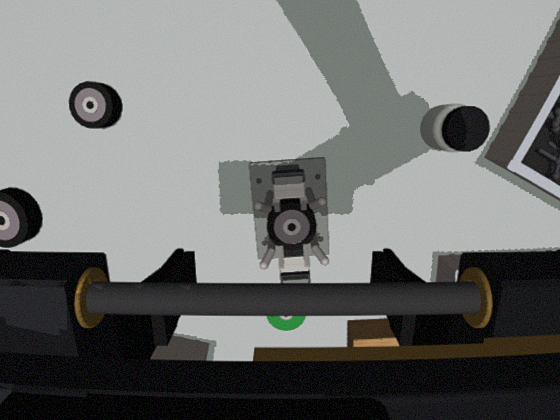

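View pics/w_wheel.png

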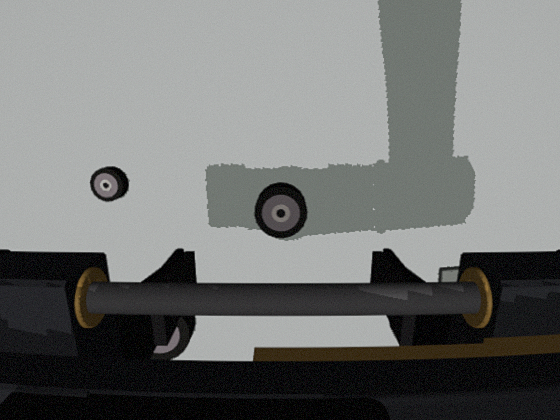

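View pics/crop.png

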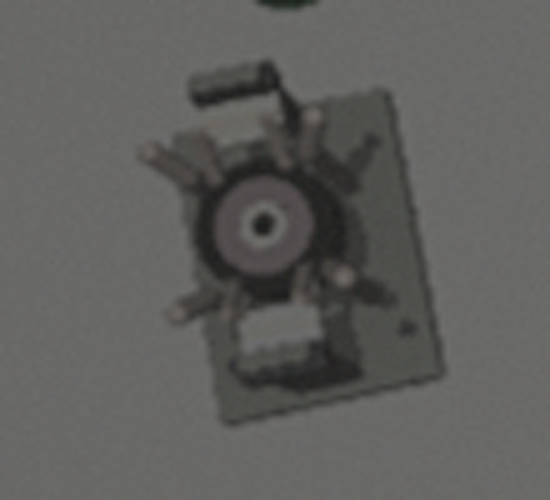

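The wrist view over the magazine shows the hub of wheel_in at about (291,227) and the rod tips at about (262,207), (321,203), (325,262) and (265,265). In the wheel view the hub is at (281,213). The top crop has the rod tips at crop pixels (150,152), (313,118), (343,275) and (178,314). I compute the poses and hold them against each other.

Run:
```python
from h import *
L=lambda n:dict(np.load(n))
m=L("w_mag.npz");w=L("w_wheel.npz");t=env.grab_frame("top")
cr=lambda u,v:((u+.5)/5-.5+130,(v+.5)/5-.5+170)
print("wheel",atz(w,(281,213),.03),atz(t,(311.3,265.8),.03))
print("in wrist",atz(m,(291,227),.09),"top",atz(t,cr(263,224),.09))
for f,T in((m,[(262,207),(321,203),(325,262),(265,265)]),(t,[cr(*p) for p in((178,314),(343,275),(313,118),(150,152))])):
    P=np.array([atz(f,p,.122) for p in T])[:,:2]; print(P.round(3).tolist(),P.mean(0))
    x=(P[2]+P[3]-P[0]-P[1]); print(np.degrees(np.arctan2(x[1],x[0])), np.linalg.norm(P[0]-P[2]))
    y=(P[0]+P[3]-P[1]-P[2]); print(np.degrees(np.arctan2(-y[0],y[1])))
C=[atz(t,cr(*p),.012) for p in((388,90),(443,375),(228,422))]
a=C[0]-C[1];b=C[2]-C[1];print("base",((C[0]+C[2])/2).round(4),np.degrees(np.arctan2(a[1],a[0])),np.degrees(np.arctan2(-b[0],b[1])),np.linalg.norm(a),np.linalg.norm(b))
a=atz(m,(250,162),.012)-atz(m,(326,157),.012);print(np.degrees(np.arctan2(-a[0],a[1])),np.linalg.norm(a))
```

```text
wheel [ 0.4506664  -0.05006791  0.03      ] [ 0.45061743 -0.05271862  0.03      ]
in wrist [0.54927084 0.22802491 0.09      ] top [0.54949929 0.22706505 0.09      ]
[[0.523, 0.191], [0.508, 0.252], [0.574, 0.27], [0.589, 0.205]] [0.54826466 0.2296487 ]
13.614615449981763 0.09412923115064804
-166.6043240368808
[[0.506, 0.251], [0.524, 0.185], [0.589, 0.201], [0.573, 0.268]] [0.54825402 0.22610736]
14.146556203046808 0.09654130130977268
14.142251266480084
base [0.5488 0.2247 0.012 ] 13.897953198928438 13.77765603457483 0.1374390688900964 0.10020313139656231
-166.3233122293218 0.10240711650221912
```

The measurements agree: magazine at (0.549, 0.227) with yaw 13.9°, base and rod sizes as given, wheel at (0.4506, -0.0515). I pick the wheel and lay it in the mouth.

Run:
```python
from h import *
W=[.4506,-.0515];M=[.549,.2273];o=[180,0,-166.2]
env.goto([*W,.08],o); env.move_straight([*W,.004],rate=.1)
env.gripper_to(.3,20); s=env.read_state(); print("grip",s["opening"],s["finger_force"],s["position"],s["clock"])
env.move_straight([*W,.2],rate=.2)
env.goto([*M,.2],o); env.move_straight([*M,.13],rate=.15)
print("hit",env.move_straight([*M,.103],rate=.03,force_limit=3)); s=env.read_state(); print(s["position"],s["force"],s["opening"],s["clock"])
env.gripper_to(1.0); env.move_straight([*M,.25],rate=.2)
env.move_straight([M[0]-.06,M[1]-.015,.33],rate=.2)
f=env.grab_frame("wrist");cv2.imwrite("pics/w2.png",f["image"][100:400,130:430].repeat(2,0).repeat(2,1))
for t in("wheel_in","wheel"):
    for d in env.trace(f,t)[:3]:
        m=d["mask"]; ys,xs=np.nonzero(m); c=(xs.mean(),ys.mean())
        print(t,round(d["score"],2),np.round(c,1),m.sum(),atz(f,c,.133).round(3))
print(env.read_state()["clock"])
```

```text
grip 0.6812989588291629 19.999935496598482 [ 0.45066955 -0.05147123  0.00414319] 7.8583
hit True
[0.54884067 0.22746208 0.10473557] [-0.24402345  1.56564761  0.34682531] 0.6850364399094833 11.5167
wheel_in 0.79 [288.  213.9] 225 [0.51  0.223 0.133]
wheel_in 0.57 [272.4 325.4] 721 [0.642 0.238 0.133]
wheel 0.84 [283.4 244.6] 2591 [0.544 0.226 0.133]
13.975
```

View pics/w2.png

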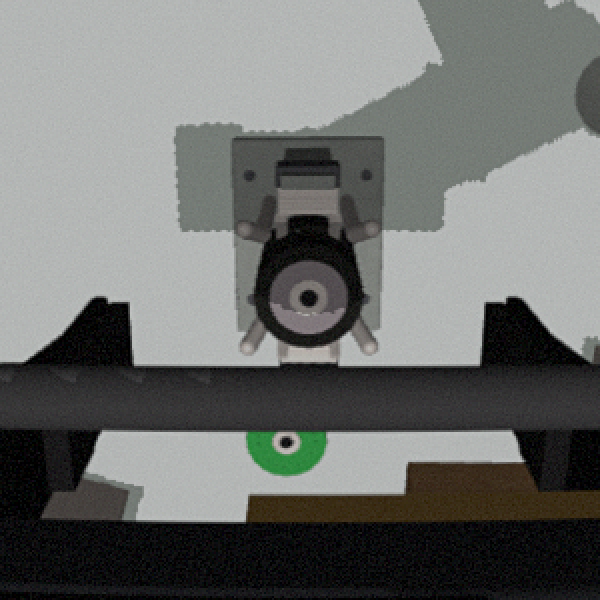

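The wheel lies in the mouth, centred between the four rods with its hub at crop (309,298), and it looks flat. I now push down slowly with the fingers shut.

Run:
```python
from h import *
M=[.549,.2273]; o=[180,0,-166.2]
env.gripper_to(0.0,20); env.goto([*M,.17],o)
print("hit",env.move_straight([*M,.083],rate=.02,force_limit=32)); s=env.read_state(); print(s["position"],s["force"],s["opening"],s["clock"])
env.dwell(.3); s=env.read_state(); print(s["position"],s["force"])
env.move_straight([*M,.20],rate=.08)
env.move_straight([M[0]-.06,M[1]-.015,.33],rate=.2)
f=env.grab_frame("wrist"); a=f["image"][100:400,130:430].repeat(2,0).repeat(2,1)
g=env.grab_frame("scene"); cv2.imwrite("pics/s3.png",cv2.resize(g["image"][120:240,290:430],None,fx=5,fy=5)); cv2.imwrite("pics/w3.png",a)
for n,q in(("wrist",f),("scene",g)):
  for t in("wheel_in","wheel"): print(n,t,[(np.round(d["xyz"],3).tolist(),round(d["score"],2)) for d in env.search_frame(q,t)])
print(env.read_state()["clock"])
```

```text
hit False
[0.54972686 0.22771428 0.08440484] [-0.7363336   1.35288866 10.42619503] 0.0051802474026934825 20.725
[0.54971494 0.22773791 0.08442109] [-0.44292318  0.7937442   9.54590663]
wrist wheel_in [([0.523, 0.221, 0.062], 0.59)]
wrist wheel [([0.546, 0.224, 0.09], 0.7)]
scene wheel_in [([0.704, 0.232, 0.032], 0.62), ([0.561, 0.203, 0.046], 0.59)]
scene wheel [([0.554, 0.207, 0.087], 0.63)]
23.8083
```

View pics/s3.png

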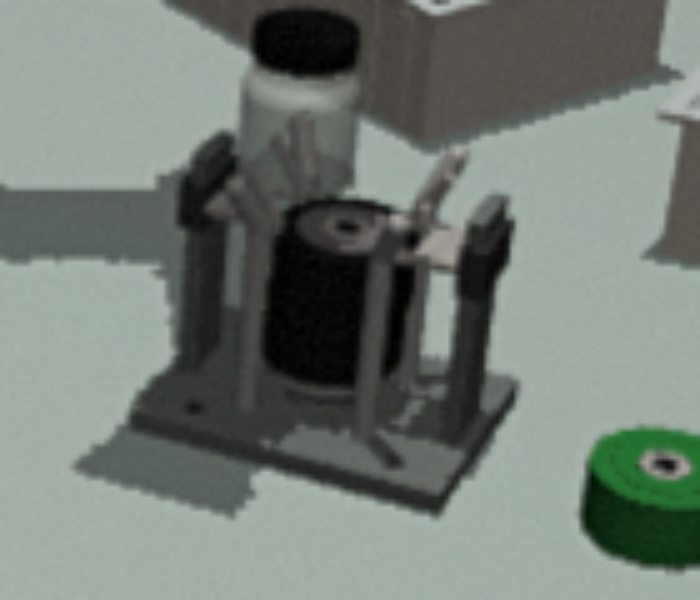

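View pics/w3.png

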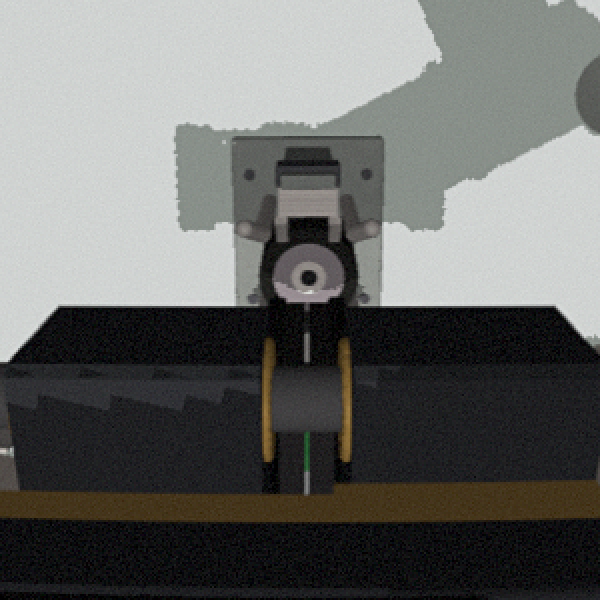

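Both views show the pile held down. In the scene crop the two wheels sit flat between the rods with the top near 90 mm. In the wrist crop the catch prongs at about (280–340, 230) overlap the new wheel, whose hub is at (309,277). The arm is clear, so I hand in.

```bash
python3 -c "
from h import *
print(env.close_job())"
```

```text
the job is handed in; nothing more can be done
None
```

I loaded the 60 mm wheel on top of the one in the magazine and pushed the pile down until it stayed under the catches, then handed in with the arm clear at about 24 s; the last pictures show both wheels lying flat and held, but the hand-in returned no verdict.

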